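# Stroke the feelers of a checking fixture

## Robot

A 7-joint arm with a two-finger parallel gripper is mounted at the origin on the work surface. World frame = base frame: x ahead of the robot, y to its left, z up, the work surface at z = 0. Lengths are in m, angles in rad, forces in N, time in s.
With the tool pointing down it reaches from about 0.35 to 0.9 m from the base axis. Payload 8.1 kg.
Tool frame: the origin (TCP) lies midway between the tips of the shut fingers; the grasp point (between the pads) lies arm.grasp_offset behind it (arm.grasp_offset is the distance from the TCP to the grasp point, in m); z points along the fingers, y is the line along which they close (so a half turn about z gives the same grasp; the last joint's range is limited). The gripper opens to 92 mm and grips with 3 to 60 N. Pads are 19 mm wide; open, the fingers measure 130 mm over their backs; the gripper's body (75 mm by 190 mm) begins 47 mm behind the grasp point.
Start: joints at [-1.225, 0.434, 0.025, 1.573, -0.012, 1.134, -0.075], TCP at [0.271, 0.563, 0.227] pointing down, gripper open.
Joint ranges: [-2.62, 2.62], [-0.44, 2.09], [-1.27, 1.32], [0.08, 2.57], [-1.32, 4.46], [0.12, 2], [-2.74, 2.74]. Speed limits (rad/s): [2.22, 2.22, 3.01, 3.01, 3.14, 3.14, 3.14].

## Interface

Orientations are given as a rotation vector (axis times angle).
In Python, from cell import observe, imaging, arm gives the robot as it stands.
- The arm moves only by the tool apply_moves, never from a script. Its argument "commands" is a list of rows, each a list of 5 numbers: the opening in per cent of the stroke, from 0 (shut) to 100 (fully open), then the shift along the world's x, y, z in units of 0.06 m (1.0 is 0.06 m), then the turn about the world's z in units of 0.5 rad (1.0 is 0.5 rad). A call has 1 to 12 rows; each row shifts and turns the commanded pose from where the row before left it; what a row does not reach is not made up. A row lasts 1/8 s, in which the tool goes at most 62.5 mm and 10.7 degrees, less where a joint would pass 70% of its speed; a pose out of reach is approached as far as the arm can. A call with a number of a shift or a turn outside -1 to 1 is refused whole. A call with a gripper value outside its range is refused whole. The fingers move at their own pace and stop on an object; "newtons" is the grip in N (left out, the last holds). Time passes only in rows, so rows that do not move let the fingers close. It gives the time, the measured TCP pose, the force, the opening and the grip force at its end, in the units of the state.
- observe(): the state, without advancing time (a new reading comes with each control period).
- imaging.get_image(name): name is "scene" or "top" or "wrist"; returns (picture, depth): 480x640x3 uint8, red, green, blue; 480x640 float32, m along the optical axis (not along the pixel's ray), 0 where there is no reading.
- imaging.camera_params(name): a dict with "camera_matrix" (3x3 intrinsics, pixels), "origin" and "rotation" of the camera in the world; the wrist camera has in their place "tool_from_camera" (4x4, takes a point from camera to tool coordinates, whose origin is the TCP and whose axes are the flange's). Camera axes: x right, y up, looking along -z (the intrinsics and any distortion apply to the point x, -y, -z); pixel columns grow to the right and rows downward; lengths in m; the calibration is good to about 2 mm. A picture is of the moment at which its call begins: read the wrist's pose just before it. camera_params takes no time and is no camera call.
- arm.sign_off(): hands the job in; it is judged then, once.
The state is a dict: "clock": time; "joints": joint angles; "dq": joint speeds; "joint_efforts": joint torques, N m; "position": TCP position; "ee_rot": TCP orientation; "force": force on the tool from outside, world axes, zero at the start; "ft_torque": the same for the moment, N m; "width": opening from 0.0 (shut) to 1.0 (fully open); "gripper_force": force on a finger pad.
Only numpy, scipy, OpenCV 4.12 (cv2) and the standard library are available. Lean on these libraries where they do the work, as an engineer would, in place of code of your own. Each camera call takes 0.05 s, during which the arm holds its last target. There are 200 camera calls.

## Task

Check that the six spring feelers on the checking fixture move freely: with the fingertips, stroke lightly along the curved row from the end where the tall spool-shaped setting master stands to the end where the flat ring gauge lies, so that each feeler in turn visibly dips by a few millimetres and springs back. Do not push any feeler down to its stop, and leave the setting master, the ring gauge, the bottle and the cardboard core where they stand.

Things in the scene. Friction and masses are not known exactly. Their poses are not given: they have to be found in the camera images.
- fixture: fixed blue-green plate 170 (x) by 360 (y) by 25 mm thick; origin at the centre of its underside. Six spring feelers stand on it in an arc bulging to +x (radius 120 mm about x -90, y 0; neighbours 44 mm apart). feeler0 to feeler5 at x, y mm: (-18, 96), (12, 63), (28, 22), (28, -22), (12, -63), (-18, -96).
- master: setting master: loose steel spool 55 mm tall, 34 mm wide at the foot, 30 mm at the head, waist 22 mm, 0.2 kg, standing upright on the fixture's plate near one end of the arc, about 65 mm from the end feeler. Its end is where the stroke begins; it may stand at either end. Origin at the centre of its underside. Only a marker: leave it alone.
- ringgauge: ring gauge: loose flat steel ring 36 mm outside, 20 mm inside, 14 mm high, 80 g, lying on the plate near the other end of the arc, about 65 mm from that end feeler. Origin at the centre of its underside. Leave it alone.
- bottle: white plastic bottle 54 mm in diameter, 140 mm tall, standing on the bench to the robot's right of the fixture. Origin at the centre of its underside. Leave it alone.
- core: cardboard sample core, an upright cylinder 44 mm in diameter and 90 mm tall, on the bench to the robot's left of the fixture. Origin at the centre of its underside. Leave it alone.
- head0 (a point): centre of the top of feeler0: a steel plunger with a blunt conical head 26 mm wide and 10 mm high, sides at about 38 degrees so that a fingertip sliding across it pushes it straight down; its top stands 55 mm above the bench at rest. The point moves down with the head.
- feeler0 (a joint): how far feeler0 is pushed down, m: 0 at rest (up), 0.012 at its stop; a spring returns it (about 0.7 N to start moving, 3.2 N at 5 mm, 6.7 N at the stop).
- head1 (a point): centre of the top of feeler1, same as feeler0.
- feeler1 (a joint): how far feeler1 is pushed down, m: 0 at rest (up), 0.012 at its stop; same spring.
- head2 (a point): centre of the top of feeler2, same as feeler0.
- feeler2 (a joint): how far feeler2 is pushed down, m: 0 at rest (up), 0.012 at its stop; same spring.
- head3 (a point): centre of the top of feeler3, same as feeler0.
- feeler3 (a joint): how far feeler3 is pushed down, m: 0 at rest (up), 0.012 at its stop; same spring.
- head4 (a point): centre of the top of feeler4, same as feeler0.
- feeler4 (a joint): how far feeler4 is pushed down, m: 0 at rest (up), 0.012 at its stop; same spring.
- head5 (a point): centre of the top of feeler5, same as feeler0, at the other end of the arc.
- feeler5 (a joint): how far feeler5 is pushed down, m: 0 at rest (up), 0.012 at its stop; same spring.

How it is judged:
By the outcome, as a careful person would: the job done as asked, in the order asked, and still so for the second after the job is handed in, with the robot touching nothing.
It also fails if it takes over 38 s, if anything falls off the work surface, if the arm or the gripper's body presses on something with over 40 N, if the wrist force passes 120 N, or if a joint passes its speed limit or range.

## Working session

There is one attempt and no reset: what is moved stays moved. The work goes in short steps, Python scripts to look and compute and a tool call to move; the robot and the scene stay as the last step left them, time stands still between calls to the robot, and variables do not carry over. Pictures are saved under pics/ and viewed, at most 10 in all, crops included, and the job is handed in when it is done.

Besides the shell and the picture viewer there is one more tool, called after "Emit:" as name(argument=value, ...), one argument or row to a line, values as JSON. apply_moves: Moves the arm, as the interface text tells. Its arguments: {"type":"object","properties":{"commands":{"type":"array"},"newtons":{"type":"number"}},"required":["commands"]}

```bash
mkdir -p pics; cat > h.py <<'E'
import numpy as np,cv2
from cell import observe,imaging,arm
def world(name,u,v,d,P=None):
    P=P or imaging.camera_params(name);K=np.array(P["camera_matrix"])
    c=np.array([(u-K[0,2])/K[0,0]*d,-(v-K[1,2])/K[1,1]*d,-d])
    return np.array(P["rotation"])@c+np.array(P["origin"])
def plane(name,u,v,z):
    P=imaging.camera_params(name);o=np.array(P["origin"]);r=world(name,u,v,1.0,P)-o
    return o+r*(z-o[2])/r[2]
E
python3 - <<'E'
from h import *
for n in("top","scene"):
    p,d=imaging.get_image(n);cv2.imwrite(f"pics/{n}.png",p[...,::-1]);np.save(n,d)
    P=imaging.camera_params(n);print(n,P)
s=observe();print(s,arm.grasp_offset)
E
```

```text
top {'camera_matrix': array([[521.46107058,   0.        , 317.69563995],
       [  0.        , 521.46107058, 241.09251865],
       [  0.        ,   0.        ,   1.        ]]), 'origin': array([ 0.2222265 , -0.00445985,  1.4428346 ]), 'rotation': array([ 0.16324447, -0.16256708, -1.563648  ])}
scene {'camera_matrix': array([[435.88861373,   0.        , 317.12622607],
       [  0.        , 435.88861373, 245.18479021],
       [  0.        ,   0.        ,   1.        ]]), 'origin': array([1.22485233, 0.39760233, 0.65484244]), 'rotation': array([0.55500707, 0.97196028, 1.91382417])}
{'clock': 0.1, 'joints': array([-1.22460502,  0.43513856,  0.02499349,  1.57402206, -0.0116056 ,
        1.13396929, -0.07514693]), 'dq': array([-0.00075229, -0.00138643,  0.00071354, -0.00297601,  0.00018225,
        0.00102431,  0.00092568]), 'joint_efforts': array([ 3.08803370e-03, -6.69123030e+01,  9.87865515e-01, -3.15147150e+01,
       -6.05630293e-02,  3.73822055e-02,  4.39235532e-05]), 'position': array([0.27103151, 0.56266904, 0.22602666]), 'ee_rot': array([-6.99227555e-01, -3.06260347e+00,  2.16790845e-03]), 'force': array([-0.0648189 , -0.47851855,  0.33865284]), 'ft_torque': array([0.03357081, 0.02513467, 0.00280212]), 'gripper_force': 0.0, 'width': 0.9982916039423916} 0.0188
```

View pics/top.png

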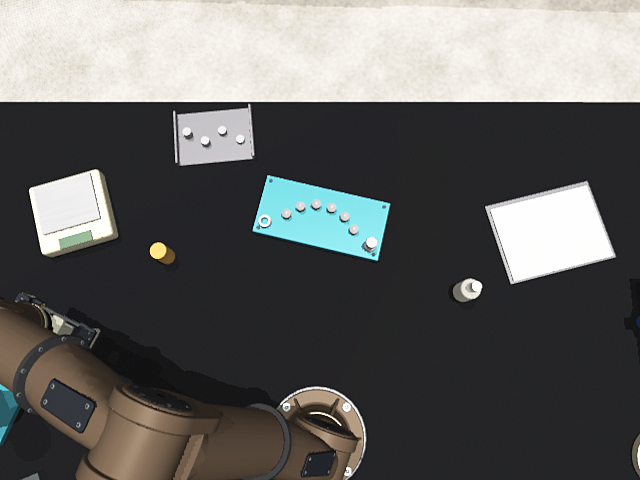

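View pics/scene.png

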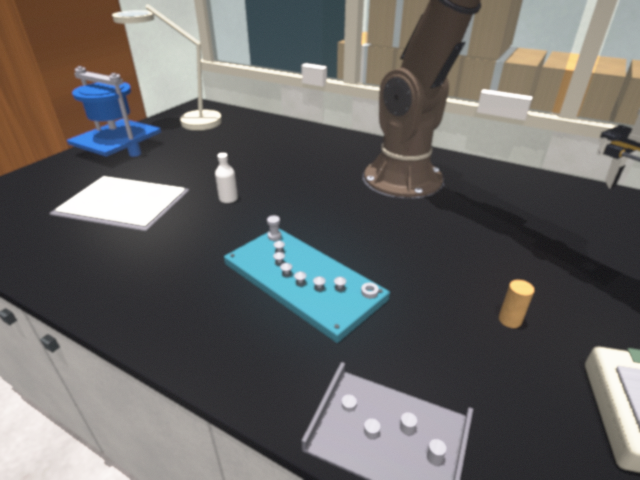

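Top view: the plate has the master at its right (-y) end, pixel (372,243), and the ring gauge at its left (+y) end, (265,222). Between them the six heads run from (354,230) to (286,213). The scene view agrees. `rotation` is a rotation vector.

```bash
sed -i 's/np.array(P\["rotation"\])@c/cv2.Rodrigues(np.array(P["rotation"]))[0]@c/' h.py
python3 - <<'E'
from h import *
p=cv2.imread("pics/top.png");h=cv2.cvtColor(p,cv2.COLOR_BGR2HSV)
m=cv2.inRange(h,(80,90,80),(105,255,255));m[:150]=0;m[280:]=0;m[:,:240]=0;m[:,400:]=0
c=max(cv2.findContours(m,0,2)[0],key=cv2.contourArea)
r=cv2.minAreaRect(c);B=cv2.boxPoints(r);W=np.array([plane("top",*b,.025) for b in B]);print(W.round(4),[np.linalg.norm(W[i]-W[i-1]).round(4) for i in range(4)])
ctr=W.mean(0);e=[W[i]-W[i-1] for i in range(4)];y=max(e,key=np.linalg.norm);y=y/np.linalg.norm(y);y=y*np.sign(y[1]);yaw=np.arctan2(-y[0],y[1]);print("ctr",ctr,"yaw",yaw)
R=np.array([[np.cos(yaw),-np.sin(yaw)],[np.sin(yaw),np.cos(yaw)]])
F=np.array([(-18,96),(12,63),(28,22),(28,-22),(12,-63),(-18,-96)])/1e3
H=F@R.T+ctr[:2];print("model",H.round(4))
hull=np.zeros_like(m);cv2.fillPoly(hull,[cv2.convexHull(c)],255)
b=cv2.inRange(h,(0,0,110),(180,70,255))&hull
n,l,s,cc=cv2.connectedComponentsWithStats(b);d=np.load("top.npy")
for i in range(1,n):
  if s[i,4]>15: 
    u,v=cc[i];print(cc[i].round(1),s[i,4],"z.05:",plane("top",u,v,.05).round(4),"depth:",world("top",u,v,d[int(round(v)),int(round(u))]).round(4))
E
```

```text
[[ 0.549   0.181   0.025 ]
 [ 0.7188  0.1467  0.025 ]
 [ 0.6312 -0.211   0.025 ]
 [ 0.4654 -0.1688  0.025 ]] [np.float64(0.3597), np.float64(0.1732), np.float64(0.3683), np.float64(0.171)]
ctr [ 0.59110068 -0.01303132  0.025     ] yaw -0.24023897010565493
model [[ 0.5965  0.0845]
 [ 0.6177  0.0453]
 [ 0.6235  0.0017]
 [ 0.6131 -0.0411]
 [ 0.5878 -0.0771]
 [ 0.5508 -0.102 ]]
[315.9 203.4] 70 z.05: [0.6223 0.0015 0.05  ] depth: [0.6218 0.0015 0.0517]
[300.2 205.5] 71 z.05: [0.6163 0.045  0.05  ] depth: [0.6149 0.0448 0.0549]
[331.3 207.1] 70 z.05: [ 0.6117 -0.0412  0.05  ] depth: [ 0.6087 -0.0409  0.0605]
[286. 213.] 69 z.05: [0.5947 0.0839 0.05  ] depth: [0.5929 0.0835 0.0566]
[344.5 215.9] 72 z.05: [ 0.5865 -0.0774  0.05  ] depth: [ 0.586  -0.0773  0.0519]
[264.1 220.1] 104 z.05: [0.5743 0.1438 0.05  ] depth: [0.5812 0.1467 0.0227]
[353.7 228.7] 75 z.05: [ 0.5504 -0.1024  0.05  ] depth: [ 0.5485 -0.1018  0.0581]
[370.7 243.2] 137 z.05: [ 0.5098 -0.1482  0.05  ] depth: [ 0.5026 -0.1446  0.085 ]
```

Heads agree with the plate model to 1–2 mm. The stroke runs from feeler5 (master, -y) to feeler0. I'll shut the fingers, with the closing line across the path, and go above the point just before feeler5.

Emit:
apply_moves(
  commands=[
    [0, 0.235, -0.626, 0, -0.255],
    [0, 0.235, -0.626, 0, -0.255],
    [0, 0.235, -0.626, 0, -0.255],
    [0, 0.235, -0.626, 0, -0.255],
    [0, 0.235, -0.626, 0, -0.255],
    [0, 0.235, -0.626, 0, -0.255],
    [0, 0.235, -0.626, 0, -0.255],
    [0, 0.235, -0.626, 0, -0.255],
    [0, 0.235, -0.626, 0, -0.255],
    [0, 0.235, -0.626, 0, -0.255],
    [0, 0.235, -0.626, 0, -0.255],
    [0, 0.235, -0.626, 0, -0.255],
  ],
)

```text
clock: 1.6
position: [0.4405, 0.1111, 0.2266]
ee_rot: [-2.629, -1.72, 0.0]
force: [0.4, 0.8, 0.6]
width: 0.009
gripper_force: 0.0
```

Emit:
apply_moves(
  commands=[
    [0, 0.235, -0.626, 0, -0.255],
    [0, 0.235, -0.626, 0, -0.255],
    [0, 0.235, -0.626, 0, -0.255],
    [0, 0.235, -0.626, 0, -0.255],
    [0, 0.235, -0.626, 0, -0.255],
    [0, 0.235, -0.626, 0, -0.255],
    [0, 0, 0, 0, 0],
    [0, 0, 0, 0, 0],
    [0, 0, 0, 0, 0],
  ],
)

```text
clock: 2.72
position: [0.5247, -0.1116, 0.2265]
ee_rot: [-3.078, -0.624, 0.001]
force: [-0.2, 0.4, -0.2]
width: 0.003
gripper_force: 0.0
```

```bash
python3 - <<'E'
from h import *
s=observe();R=cv2.Rodrigues(s["ee_rot"])[0];print(s["clock"],s["position"],s["force"],s["width"],np.degrees(np.arctan2(R[1,1],R[0,1])),R[:,2])
p,d=imaging.get_image("wrist");cv2.imwrite("pics/w.png",p[...,::-1])
T=np.array(imaging.camera_params("wrist")["tool_from_camera"]);P=imaging.camera_params("wrist");K=P["camera_matrix"];print(T)
o=R@T[:3,3]+s["position"]
h=cv2.cvtColor(p,cv2.COLOR_RGB2HSV)
for n,l,st,cc in [cv2.connectedComponentsWithStats(cv2.inRange(h,(0,0,110),(180,70,255)))]:
  for i in range(1,n):
    if st[i,4]>300:
      u,v=cc[i];r=R@T[:3,:3]@np.array([(u-K[0,2])/K[0,0],-(v-K[1,2])/K[1,1],-1.]);print(cc[i].round(),st[i],(o+r*(.05-o[2])/r[2]).round(4), "z",(o+r*d[int(v),int(u)])[2].round(4))
E
```

```text
2.725 [ 0.52473486 -0.11159311  0.22654206] [-0.16370746  0.42242702 -0.22284642] 0.0031539105117376317 -67.07102091298297 [-5.56093786e-04  8.08671195e-04 -9.99999518e-01]
[[-1.78979774e-05  9.55688197e-01  2.94380824e-01  7.91795401e-02]
 [ 9.99999953e-01  1.06838737e-04 -2.86046292e-04 -3.00297951e-04]
 [-3.04822341e-04  2.94380805e-01 -9.55688155e-01 -1.57912716e-01]
 [ 0.00000000e+00  0.00000000e+00  0.00000000e+00  1.00000000e+00]]
[61. 30.] [  35    4   55   51 1863] [0.5768 0.1349 0.05  ] z 0.0243
[189.  29.] [ 172   10   38   38 1023] [0.6163 0.0437 0.05  ] z 0.0538
[134.  35.] [ 117   17   37   37 1003] [0.5952 0.082  0.05  ] z 0.0541
[244.  45.] [ 227   27   36   37 1008] [6.22e-01 1.00e-04 5.00e-02] z 0.0534
[398. 133.] [ 335   52  132  161 9149] [ 0.6089 -0.1415  0.05  ] z 0.0243
[289.  80.] [273  63  33  36 906] [ 0.6118 -0.0419  0.05  ] z 0.0543
[322. 130.] [303 112  53  44 946] [ 0.5866 -0.0812  0.05  ] z 0.0547
[329. 179.] [314 164  30  31 729] [ 0.5508 -0.1024  0.05  ] z 0.0541
[355. 244.] [ 336  219   39   52 1580] [ 0.5053 -0.148   0.05  ] z 0.0804
[307. 294.] [28
[... 204 characters left out ...]
 [619 293  21  42 647] [ 0.5426 -0.4249  0.05  ] z 0.2948
[547. 341.] [497 339 107   4 360] [ 0.4876 -0.3638  0.05  ] z 0.3073
[326. 356.] [319 341  15  29 331] [ 0.3858 -0.17    0.05  ] z 0.3096
[549. 356.] [ 472  344  158   26 3791] [ 0.4734 -0.3758  0.05  ] z 0.3093
[104. 358.] [  26  347  154   23 3175] [0.2972 0.0354 0.05  ] z 0.3094
[ 24. 395.] [   0  371   55   47 2322] [0.2205 0.101  0.05  ] z 0.2998
[621. 395.] [ 598  371   42   47 1698] [ 0.4623 -0.4707  0.05  ] z 0.2992
[509. 403.] [ 483  383   61   35 1567] [ 0.4088 -0.3679  0.05  ] z 0.033
[234. 472.] [  13  463  423   17 6495] [ 0.2083 -0.1336  0.05  ] z 0.3376
[524. 467.] [476 464 128   9 569] [ 0.3397 -0.4285  0.05  ] z 0.335
```

View pics/w.png

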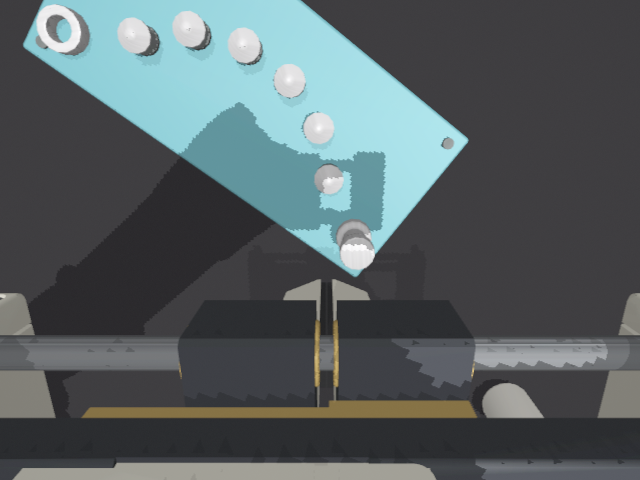

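The wrist view confirms the heads, feeler5 at (329,179) through feeler0 at (134,35), all within about 2 mm except feeler4, whose highlight is off by 4 mm. The master is at (355,244), clear of the descent. Next I'll descend beside feeler5 and check the height before stroking.

Emit:
apply_moves(
  commands=[
    [0, 0.105, 0.043, -0.4, 0],
    [0, 0, 0, -0.6, 0],
    [0, 0, 0, -0.6, 0],
    [0, 0, 0, -0.6, 0],
    [0, 0, 0, -0.4, 0],
    [0, 0, 0, -0.2, 0],
    [0, 0, 0, 0, 0],
    [0, 0, 0, 0, 0],
    [0, 0, 0, 0, 0],
  ],
)

```text
clock: 3.9
position: [0.532, -0.1104, 0.0597]
ee_rot: [3.079, 0.621, 0.003]
force: [-0.1, -0.2, 0.6]
width: 0.005
gripper_force: 0.0
```

Emit:
apply_moves(
  commands=[
    [0, 0, 0, -0.16, 0],
    [0, 0, 0, 0, 0],
    [0, 0, 0, 0, 0],
    [0, 0.0775, 0.034, 0, 0],
    [0, 0.0775, 0.034, 0, 0],
    [0, 0.0775, 0.034, 0, 0],
    [0, 0.0775, 0.034, 0, 0],
    [0, 0, 0, 0, 0],
    [0, 0, 0, 0, 0],
  ],
)

```text
clock: 5.03
position: [0.5509, -0.1019, 0.0494]
ee_rot: [3.079, 0.621, 0.003]
force: [1.5, 0.5, 2.6]
width: 0.006
gripper_force: 1.7
```

```bash
python3 - <<'E'
from h import *
s=observe();print(s["position"],s["force"])
p,d=imaging.get_image("scene");c=p[200:320,220:400,::-1];cv2.imwrite("pics/s2.png",cv2.resize(c,None,fx=4,fy=4))
E
```

```text
[ 0.55092185 -0.10190659  0.04944654] [1.46661759 0.50419189 2.61641971]
```

View pics/s2.png

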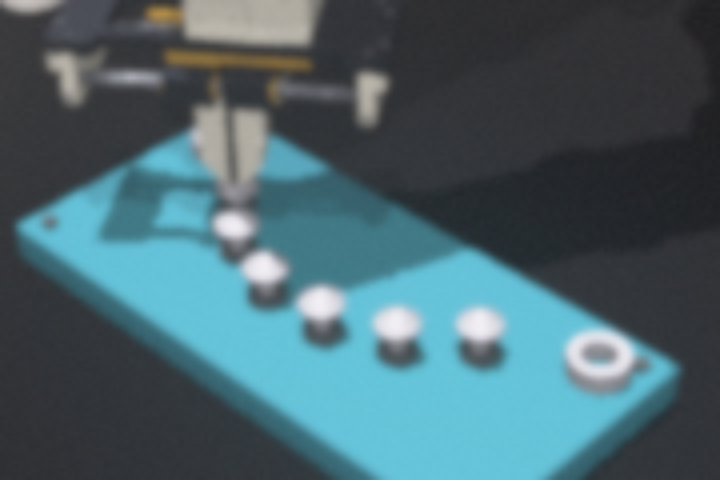

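The crop shows the tip on feeler5 near (235,185), with the head pressed and the neighbours up. The 2.6 N reading fits a dip of about 4–5 mm. Stroking on.

Emit:
apply_moves(
  commands=[
    [0, 0.076, 0.052, 0, 0.0925],
    [0, 0.076, 0.052, 0, 0.0925],
    [0, 0.076, 0.052, 0, 0.0925],
    [0, 0.076, 0.052, 0, 0.0925],
    [0, 0.076, 0.052, 0, 0.0925],
    [0, 0.076, 0.052, 0, 0.0925],
    [0, 0.076, 0.052, 0, 0.0925],
    [0, 0.076, 0.052, 0, 0.0925],
    [0, 0, 0, 0, 0],
    [0, 0, 0, 0, 0],
  ],
)

```text
clock: 6.32
position: [0.5872, -0.0768, 0.0494]
ee_rot: [2.913, 1.177, 0.002]
force: [1.6, -0.0, 2.9]
width: 0.007
gripper_force: 1.7
```

Emit:
apply_moves(
  commands=[
    [0, 0.0525, 0.075, 0, 0.0925],
    [0, 0.0525, 0.075, 0, 0.0925],
    [0, 0.0525, 0.075, 0, 0.0925],
    [0, 0.0525, 0.075, 0, 0.0925],
    [0, 0.0525, 0.075, 0, 0.0925],
    [0, 0.0525, 0.075, 0, 0.0925],
    [0, 0.0525, 0.075, 0, 0.0925],
    [0, 0.0525, 0.075, 0, 0.0925],
    [0, 0, 0, 0, 0],
    [0, 0, 0, 0, 0],
  ],
)

```text
clock: 7.58
position: [0.6122, -0.0405, 0.0493]
ee_rot: [-2.647, -1.692, -0.002]
force: [1.2, 0.3, 3.3]
width: 0.001
gripper_force: 1.7
```

Emit:
apply_moves(
  commands=[
    [0, 0.0217, 0.087, 0, 0.0925],
    [0, 0.0217, 0.087, 0, 0.0925],
    [0, 0.0217, 0.087, 0, 0.0925],
    [0, 0.0217, 0.087, 0, 0.0925],
    [0, 0.0217, 0.087, 0, 0.0925],
    [0, 0.0217, 0.087, 0, 0.0925],
    [0, 0.0217, 0.087, 0, 0.0925],
    [0, 0.0217, 0.087, 0, 0.0925],
    [0, 0, 0, 0, 0],
    [0, 0, 0, 0, 0],
  ],
)

```text
clock: 8.82
position: [0.6223, 0.0015, 0.0493]
ee_rot: [-2.29, -2.15, -0.002]
force: [0.5, 1.5, 3.0]
width: 0.003
gripper_force: 1.7
```

Emit:
apply_moves(
  commands=[
    [0, -0.0123, 0.091, 0, 0.0925],
    [0, -0.0123, 0.091, 0, 0.0925],
    [0, -0.0123, 0.091, 0, 0.0925],
    [0, -0.0123, 0.091, 0, 0.0925],
    [0, -0.0123, 0.091, 0, 0.0925],
    [0, -0.0123, 0.091, 0, 0.0925],
    [0, -0.0123, 0.091, 0, 0.0925],
    [0, -0.0123, 0.091, 0, 0.0925],
    [0, 0, 0, 0, 0],
    [0, 0, 0, 0, 0],
  ],
)

```text
clock: 10.07
position: [0.616, 0.0452, 0.0492]
ee_rot: [-1.855, -2.535, -0.001]
force: [-0.2, 1.0, 3.9]
width: 0.004
gripper_force: 1.7
```

Emit:
apply_moves(
  commands=[
    [0, -0.044, 0.08, 0, 0.0925],
    [0, -0.044, 0.08, 0, 0.0925],
    [0, -0.044, 0.08, 0, 0.0925],
    [0, -0.044, 0.08, 0, 0.0925],
    [0, -0.044, 0.08, 0, 0.0925],
    [0, -0.044, 0.08, 0, 0.0925],
    [0, -0.044, 0.08, 0, 0.0925],
    [0, -0.044, 0.08, 0, 0.0925],
    [0, 0, 0, 0, 0],
    [0, 0, 0, 0, 0],
  ],
)

```text
clock: 11.32
position: [0.5945, 0.0834, 0.0491]
ee_rot: [-1.357, -2.832, -0.001]
force: [-0.1, 1.7, 2.9]
width: 0.008
gripper_force: 1.8
```

Emit:
apply_moves(
  commands=[
    [0, -0.058, 0.071, 0, 0],
    [0, -0.058, 0.071, 0, 0],
    [0, -0.058, 0.071, 0, 0],
    [0, -0.058, 0.071, 0, 0],
    [0, 0, 0, 0.3, 0],
    [0, 0, 0, 0.6, 0],
    [0, 0, 0, 0.6, 0],
    [0, 0, 0, 0.6, 0],
    [0, 0, 0, 0.6, 0],
    [0, 0, 0, 0, 0],
    [0, 0, 0, 0, 0],
    [0, 0, 0, 0, 0],
  ],
)

```text
clock: 12.82
position: [0.5803, 0.0994, 0.2103]
ee_rot: [-1.357, -2.832, 0.002]
force: [-1.2, 0.6, 0.1]
width: 0.004
gripper_force: 0.0
```

```bash
python3 - <<'E'
from h import *
s=observe();print(s["clock"],s["position"],s["force"])
p,d=imaging.get_image("scene");c=p[200:320,220:400,::-1];cv2.imwrite("pics/s3.png",cv2.resize(c,None,fx=4,fy=4))
E
```

```text
12.825 [0.58029186 0.09943623 0.21026405] [-1.18057159  0.57492172  0.10509479]
```

View pics/s3.png

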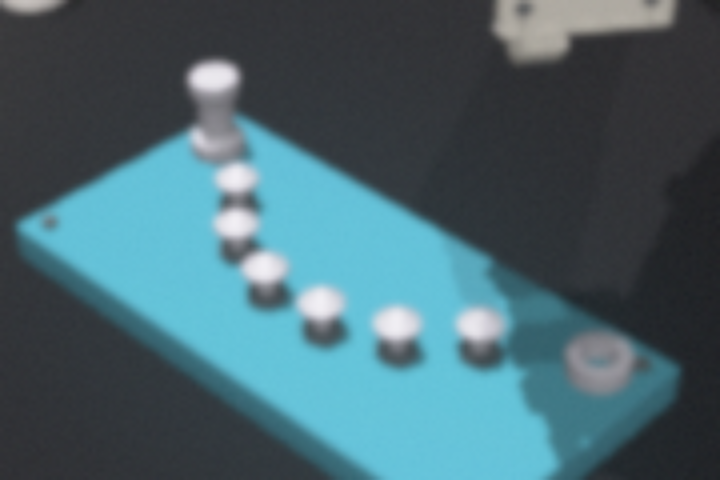

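All six heads are back up, from (237,180) to (480,325). The master at (215,110) and the ring at (600,360) stand where they were, and the arm is clear, so I'm handing in.

```bash
python3 -c "
from cell import arm;print(arm.sign_off())"
```

```text
the job is handed in; nothing more can be done
None
```

I stroked all six feelers in order, feeler5 at the master end to feeler0 at the ring-gauge end; readings of 2.6 to 3.9 N suggest dips of about 4–6 mm, all six sprang back, the master and ring gauge did not move, and the job was handed in at about 13 s.

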